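Roll the sample vials onto the photo line

ROBOT

A 6-joint arm with a two-finger parallel gripper is mounted at the origin on the work surface. World frame = base frame: x ahead of the robot, y to its left, z up, the work surface at z = 0. Lengths are in mm, angles in rad, forces in N, time in s.
With the tool pointing down it reaches from about 250 to 850 mm from the base axis. Payload 12.5 kg.
Tool frame: the origin (TCP) lies on the front face of the gripper's body, between the roots of the fingers; the fingertips stand 84 mm ahead of it and the grasp point (between the pads) lies 65 mm ahead of it (ctrl.grasp_offset is the distance from the TCP to the grasp point, in mm); z points along the fingers, y is the line along which they close (so a half turn about z gives the same grasp; the last joint's range is limited). The gripper opens to 93 mm and grips with 3 to 60 N. Pads are 15 mm wide; open, the fingers measure 128 mm over their backs; the gripper's body (75 mm by 188 mm) begins 65 mm behind the grasp point.
Start: joints at [-1.336, 0.351, 1.652, -0, 1.139, -0.085], TCP at [172.926, -522.093, 302.733] pointing down, gripper open.
Joint ranges: [-2.75, 2.75], [-0.79, 2.1], [0.01, 2.65], [-1.57, 4.71], [0.07, 3.14], [-2.87, 2.87]. Speed limits (rad/s): [2.22, 2.22, 2.79, 3.14, 3.14, 3.14].

INTERFACE

Orientations are given as [roll, pitch, yaw] about the fixed x, y, z axes, in that order (R = Rz(yaw) Ry(pitch) Rx(roll)).
In Python, from cell import readout, viewer, sign_off, masks_of, ctrl gives the robot as it stands.
- The arm moves only by the tool send_rows, never from a script. Its argument "series" is a list of rows, each an object of numbers: "tx", "ty", "tz": the shift along the tool's x, y, z in m; "spin": the turn about the tool's z in rad. In form: [{"tx": .., "ty": .., "tz": .., "spin": ..}, ...]. A call has 1 to 10 rows; each row shifts and turns the commanded pose from where the row before left it, along the tool's axes as they then stand; what a row does not reach is not made up. A row lasts 1/8 s, in which the tool goes at most 62.5 mm and 10.7 degrees, less where a joint would pass 70% of its speed; a pose out of reach is approached as far as the arm can. A call is refused whole if a number of a shift passes 0.0625 or a number of a turn 0.188, either way. A call with a gripper value outside its range is refused whole. "fingers" is the opening in per cent of the stroke, from 0 (shut) to 100 (fully open), set as the call begins (left out, the last holds). The fingers move at their own pace and stop on an object; "grip_force" is the grip in N (left out, the last holds). Time passes only in rows, so rows that do not move let the fingers close. It gives the time, the measured TCP pose, the force, the opening and the grip force at its end, in the units of the state.
- readout.get_state(): the state, without advancing time (a new reading comes with each control period).
- viewer.camera(name): name is "scene" or "top"; returns (picture, depth): 480x640x3 uint8, blue, green, red; 480x640 float32, mm along the optical axis (not along the pixel's ray), 0 where there is no reading.
- viewer.camera_info(name): a dict with "fx", "fy", "cx", "cy" (pixels), "R" (3x3) and "t" (3): a world point X has camera coordinates R X + t. Camera axes: x right, y down, z forward; pixel columns grow to the right and rows downward; lengths in mm; the calibration is good to about 2 mm. A picture is of the moment at which its call begins. camera_info takes no time and is no camera call.
- sign_off(): hands the job in; it is judged then, once.
Trained networks look in the newest picture that a camera, given by its name, has taken for a name from the list of things; names that differ only in an ending like _2 or _b are one class to them, and where a whole thing is asked for, a point or a joint stands for the part that bears it (a point fixed in the world has none). Each returns a list of dicts, best first, with "p" (0 to 1); they miss things now and then, are a little off and sometimes report something else, mostly with a low value. They report only what shows in the picture. A call takes as long as a camera call. They do not tell look-alikes from the thing itself.
- masks_of(camera, query): "region" (480x640 bool, what is visible of it) and "rect" ([left, top, right, bottom] in pixels, round what is visible of it).
The state is a dict: "t": time; "joint_positions": joint angles; "joint_vel": joint speeds; "tau": joint torques, N m; "tool_pos": TCP position; "ee_rot": TCP orientation; "wrist_force": force on the tool from outside, world axes, zero at the start; "wrist_torque": the same for the moment, N m; "finger_gap": finger opening in mm; "gripper_force": force on a finger pad.
Only numpy, scipy, OpenCV 4.12 (cv2) and the standard library are available. Lean on these libraries where they do the work, as an engineer would, in place of code of your own. Each camera call takes 0.05 s, during which the arm holds its last target. There are 200 camera calls.

TASK

The two sample vials lying on the white photo board must be lined up for their picture. Roll each of them, by pushing its top sideways with a fingertip, until it lies lengthways on the long black line with its middle over the line. Roll them rather than sliding them, do not lift them, and leave the standing jar, the dish and the pen where they are.

Things in the scene. Friction and masses are not known exactly. Their poses are not given: they have to be found in the camera images.
- board: fixed white photo board, 270 (its x) x 340 (its y) x 10 mm thick, lying on the bench; origin at the centre of its underside, z up. The printed line runs along its y through its middle
- line (a point): middle of the printed black line, on the board's top face (10 mm above the bench); the line is 3 mm wide and 300 mm long and runs along this frame's y; x points across the line
- big_vial: larger amber glass vial with paper label, lying on the board about parallel to the line; plain cylinder 32 mm in diameter, 76 mm long, about 90 g; a white cap 25 mm in diameter sticks out 12 mm at one end. Origin on the axis at mid length of the glass (16 mm above the board); x along the axis to the cap, y and z turn as it rolls. Rolls with slight resistance: left alone it stays
- small_vial: smaller such vial, lying likewise; glass 24 mm in diameter, 58 mm long, about 50 g; white cap 19 mm in diameter sticks out 10 mm. Origin on the axis at mid length of the glass (12 mm above the board); axes as for the big one. Under a fingertip pressed lightly (2 to 7 N) on top, either vial travels half as far as the fingertip
- dish: closed glass dish, 55 mm in diameter, 15 mm high, standing on the board; origin at the centre of its underside; bystander
- jar: small capped jar, 32 mm in diameter, 55 mm high, standing on the board; origin at the centre of its underside; bystander
- pen: marker pen, 140 mm long and 17 mm thick, lying on the bench beside the board; origin at mid length on the bench, x along the pen; bystander
Mind the look-alikes: they are no part of the job. Leave any green or yellow look-alike of the small_vial alone.

How it is judged (in metres and radians):
At the end, for the whole second after the job is handed in: Both vials lie at rest on the board with the middle of the glass within 6 mm of the line's centre (and within the line's length), their axes within 0.2 rad of the line (x of big_vial in the frame of line between -0.006 and 0.006 m and x of small_vial in the frame of line between -0.006 and 0.006 m and y of big_vial in the frame of line between -0.13 and 0.13 m and y of small_vial in the frame of line between -0.13 and 0.13 m and z of big_vial in the frame of line between 0.013 and 0.019 m and z of small_vial in the frame of line between 0.009 and 0.015 m and angle between the x axis of each of big_vial, small_vial and the y axis of line, either way round below 0.2 rad and linear speed of each of big_vial, small_vial below 0.01 m/s); the robot touches nothing.
It fails at once if a vial is lifted more than 10 mm off the board (z of big_vial in the frame of line above 0.026 m or z of small_vial in the frame of line above 0.022 m).
It fails at once if a vial falls off the board (z of big_vial in the frame of line below 0.01 m or z of small_vial in the frame of line below 0.006 m).
It fails at once if a vial is slid instead of rolled (it has hardly turned when it is 16 to 20 mm, or 26 to 29 mm, from its start) ((distance of big_vial from where it was at the start of the episode between 0.016 and 0.02 m and angle between big_vial's own z axis and vertical below 0.3 rad) or (distance of big_vial from where it was at the start of the episode between 0.026 and 0.029 m and angle between big_vial's own z axis and vertical below 0.6 rad) or (distance of small_vial from where it was at the start of the episode between 0.016 and 0.02 m and angle between small_vial's own z axis and vertical below 0.3 rad) or (distance of small_vial from where it was at the start of the episode between 0.026 and 0.029 m and angle between small_vial's own z axis and vertical below 0.6 rad)).
It fails at once if the dish, the jar or the pen is moved more than 20 mm, or the jar tipped (distance of any of dish, jar, pen from where it was at the start of the episode above 0.02 m or angle between jar's own z axis and vertical above 0.4 rad).
It also fails if it takes over 58 s, if anything falls off the work surface, if the arm or the gripper's body presses on something with over 40 N, if the wrist force passes 120 N, or if a joint passes its speed limit or range.

## Working session

There is one attempt and no reset: what is moved stays moved. The work goes in short steps, Python scripts to look and compute and a tool call to move; the robot and the scene stay as the last step left them, time stands still between calls to the robot, and variables do not carry over. Pictures are saved under pics/ and viewed, at most 10 in all, crops included, and the job is handed in when it is done.

Besides the shell and the picture viewer there is one more tool, called after "Call:" in YAML: its name, and indented under it one key for each argument. send_rows: Moves the arm, as the interface text tells. Its arguments: {"type":"object","properties":{"series":{"type":"array","items":{"type":"object","properties":{"tx":{"type":"number"},"ty":{"type":"number"},"tz":{"type":"number"},"spin":{"type":"number"}}}},"fingers":{"type":"number"},"grip_force":{"type":"number"}},"required":["series"]}

```bash
mkdir -p pics; cat > h.py <<'E'
import numpy as np, cv2
from cell import readout, viewer, sign_off, masks_of, ctrl
def world(ci,u,v,d):
    c=np.stack([(u-ci['cx'])/ci['fx']*d,(v-ci['cy'])/ci['fy']*d,d],-1)
    return (c-np.array(ci['t']))@np.array(ci['R'])
def pts(name,mask,dep):
    v,u=np.nonzero(mask&(dep>0)); return world(viewer.camera_info(name),u.astype(float),v.astype(float),dep[v,u].astype(float))
E
python3 - <<'E'
from h import *
s=readout.get_state(); print({k:np.round(s[k],3).tolist() for k in s})
for n in ['top','scene']:
    im,d=viewer.camera(n); cv2.imwrite(f'pics/{n}0.png',im); np.save(f'{n}0.npy',d)
for q in ['board','big_vial','small_vial','dish','jar','pen']:
    for m in masks_of('top',q):
        P=pts('top',m['region'],np.load('top0.npy'))
        if len(P)==0: continue
        x=P[P[:,2]>np.percentile(P[:,2],20)][:,:2]; c=x.mean(0); e=np.linalg.svd(x-c,full_matrices=False)[2][0]
        print(q,round(m['p'],2),np.round(m['rect']),np.round(c,1),np.round(np.percentile(P[:,2],[5,50,98]),1),np.round(e,3))
E
```

```text
{'t': 0.0, 'joint_positions': [-1.336, 0.351, 1.652, -0.0, 1.139, -0.085], 'joint_vel': [-0.001, -0.0, 0.0, 0.001, -0.002, 0.0], 'tau': [-0.0, -49.733, -28.526, 0.07, 0.026, -0.0], 'tool_pos': [172.862, -521.86, 302.215], 'ee_rot': [-3.14, -0.0, 0.32], 'wrist_force': [0.459, 0.163, 0.046], 'wrist_torque': [-0.016, -0.008, 0.005], 'gripper_force': 0.0, 'finger_gap': 92.823}
board 0.68 [290. 143. 459. 285.] [559.6 -75. ] [ 6.1  9.8 14.9] [-0.128 -0.992]
big_vial 0.76 [319. 175. 358. 188.] [624.6   2.7] [30.6 38.4 44.6] [-0.055 -0.998]
small_vial 0.86 [487. 265. 506. 299.] [ 416.  -326.1] [ 9.6 21.5 27.4] [-0.939  0.345]
small_vial 0.83 [386. 228. 416. 245.] [ 510.3 -128.4] [24.5 31.3 37. ] [-0.131 -0.991]
small_vial 0.8 [394. 310. 433. 328.] [ 337.9 -156.9] [14.3 21.9 27.6] [-0.311 -0.951]
small_vial 0.63 [271. 309. 304. 322.] [343.1 111.7] [17.1 22.  26.8] [ 0.296 -0.955]
dish 0.6 [326. 238. 352. 268.] [476.7   4.5] [18.  25.2 29.4] [-0.503  0.864]
jar 0.56 [402. 160. 423. 178.] [ 652.2 -145. ] [10.7 62.7 68.6] [-0.779  0.628]
pen 0.86 [166. 303. 193. 365.] [304.8 342.7] [ 5.6 13.4 19.3] [-0.943 -0.332]
pen 0.19 [323. 176. 359. 191.] [624.5   2.9] [14.2 38.3 44.6] [-0.056 -0.998]
```

View pics/top0.png

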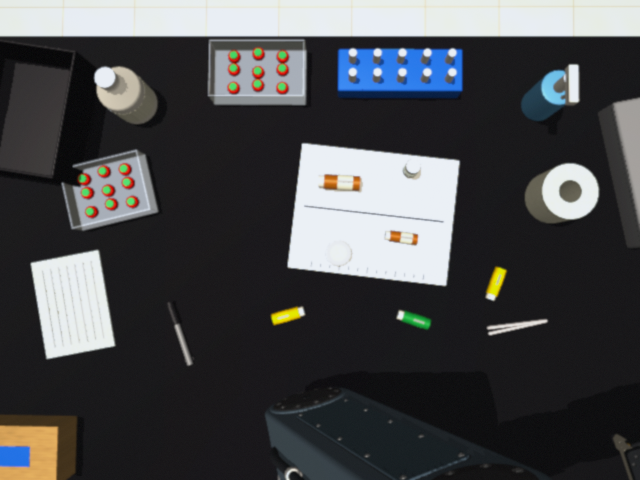

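View pics/scene0.png

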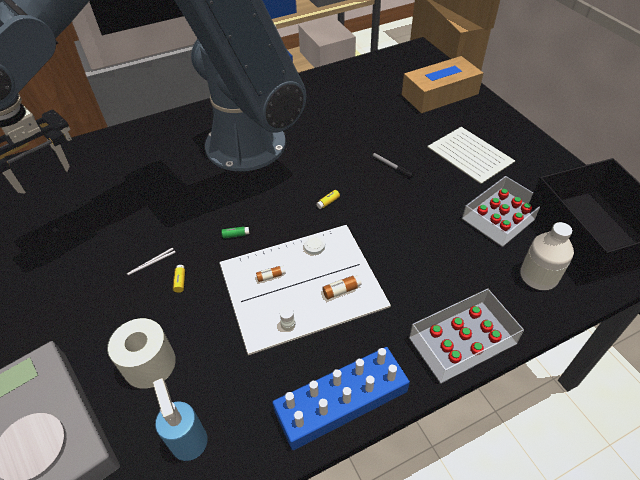

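Candidates for the small vial in the top picture: amber (402,238) on the board, green (414,320), and yellow (288,315) and (497,283) on the bench. The amber one on the board fits the description. The big vial is the amber one at (340,183). I'll measure both and the line, and confirm in a crop.

```bash
cat >> h.py <<'E'
from scipy.optimize import least_squares
def plane(ci,u,v,z):
    a=world(ci,u,v,np.full(len(u),100.));b=world(ci,u,v,np.full(len(u),1000.))
    return a+(b-a)*((z-a[:,2])/(b[:,2]-a[:,2]))[:,None]
def line(im,reg=None):
    ci=viewer.camera_info('top'); g=im.max(2).astype(float)
    U,V=[],[]
    for u in range(308,442):
        v0=207+(u-305)*(221-207)/(443-305); r=np.arange(int(round(v0))-4,int(round(v0))+5)
        w=np.clip(200-g[r,u],0,None)
        if 30<w.sum()<900: U.append(u); V.append((w*r).sum()/w.sum())
    U=np.array(U,float);V=np.array(V); 
    for _ in range(4):
        p=np.polyfit(U,V,1); k=abs(np.polyval(p,U)-V)<0.7; U,V=U[k],V[k]
    P=plane(ci,U,np.polyval(p,U),10.)
    d=P[0]-P[-1]; d=d[:2]/np.linalg.norm(d[:2]); return P[:,:2].mean(0),d,len(U)
def vial(P,r,c0,d,zb=10.):
    # cylinder axis at height zb+r; returns offset across line & angle
    n=np.array([d[1],-d[0]])
    Q=P[(P[:,2]>zb+r)]
    f=lambda p:np.hypot((Q[:,:2]-c0)@n-p[0]-p[1]*((Q[:,:2]-c0)@d-m),Q[:,2]-zb-r-p[2])-r
    m=((Q[:,:2]-c0)@d).mean()
    o=least_squares(f,[((Q[:,:2]-c0)@n).mean(),0,0],loss='soft_l1')
    s=(Q[:,:2]-c0)@d
    return o.x,np.percentile(s,[1,50,99]),np.sqrt(np.mean(o.fun**2)),len(Q)
E
python3 - <<'E'
from h import *
im=cv2.imread('pics/top0.png'); d0=np.load('top0.npy'); ci=viewer.camera_info('top')
c,d,n=line(im); print('line',c,d,n,'yaw of d',np.arctan2(d[1],d[0]))
viewer.camera('top')
hsv=cv2.cvtColor(im,cv2.COLOR_BGR2HSV)
for q,r,box in [('big_vial',16,(319,175,358,188)),('small_vial',12,(386,228,416,245))]:
    for m in masks_of('top',q):
        if abs(np.array(m['rect'])-box).max()<6:
            P=pts('top',m['region'],d0); o=vial(P,r,c,d); print(q,o)
            n_=np.array([d[1],-d[0]]); print(' centre',c+n_*o[0][0]+d*(o[1][0]+o[1][2])/2)
            # amber extents
            x0,y0,x1,y1=box; A=np.zeros(d0.shape,bool); A[y0-3:y1+4,x0-3:x1+4]=True
            A&=(hsv[...,1]>120); PP=pts('top',A,d0); PP=PP[PP[:,2]>10+r]; s=(PP[:,:2]-c)@d; t=(PP[:,:2]-c)@n_
            print(' amber s',np.percentile(s,[1,99]),'t',np.percentile(t,[2,98]))
print('cam',-np.array(ci['R']).T@np.array(ci['t']),ci['fx'])
cv2.imwrite('pics/crop0.png',cv2.resize(im[135:295,280:470],None,fx=4,fy=3.7,interpolation=cv2.INTER_CUBIC))
E
```

```text
line [ 557.90507195 -101.77782522] [0.10522945 0.99444797] 62 yaw of d 1.4653717023297665
big_vial (array([ 5.61153388e+01, -4.68922029e-02, -4.85154910e-01]), array([ 70.37637717, 111.25709809, 155.57060474]), np.float64(2.08681674389941), 595)
 centre [625.59699444   4.66344748]
 amber s [ 69.83659488 142.73152693] t [40.93643477 67.66209207]
small_vial (array([-4.44010715e+01,  3.24931177e-02, -3.56199760e-01]), array([-62.60531667, -31.15506982,   3.08863937]), np.float64(2.0038807303561517), 347)
 centre [ 510.61906305 -126.69864454]
 amber s [-62.09976931  -8.02951742] t [-54.23371419 -35.39703863]
cam [ 445.50033705    7.74771714 1164.99360736] 540.2373480904507
```

View pics/crop0.png

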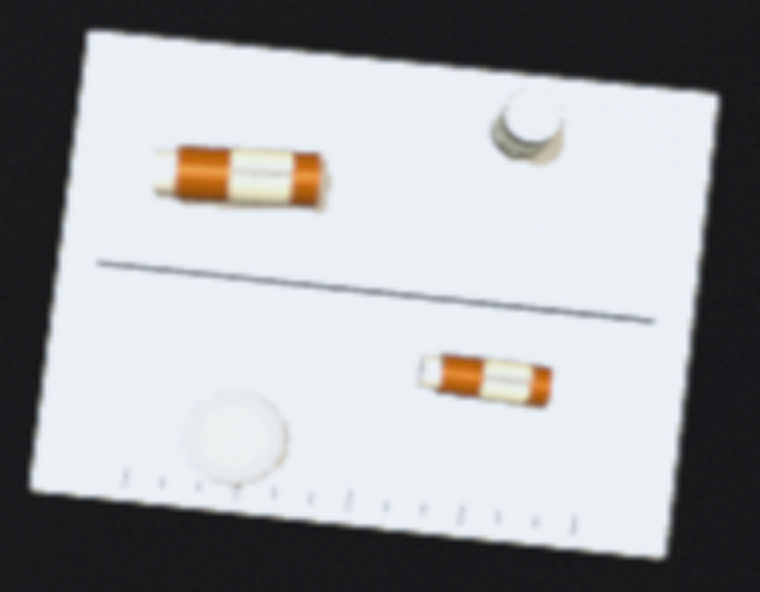

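The crop confirms it: the big amber vial is at about (340,183) and the small amber one at (402,238), both on the board with paper labels. The line runs from (304,206) to (443,221). It passes through about (558,-102), direction (0.105,0.994). The big vial is about +56 mm across the line and the small one about -44 mm. I'll shut the fingers and turn the tool so its y points across the line.

Call:
send_rows:
  series:
    - {"spin":-0.1636}
    - {"spin":-0.1636}
    - {"spin":-0.1636}
    - {"spin":-0.1636}
    - {"spin":-0.1636}
    - {"spin":-0.1636}
    - {"spin":-0.1636}
    - {}
  fingers: 0
  grip_force: 10

```text
validation failed for argument at $.se...
```

Call:
send_rows:
  series:
    - {"tx":0,"ty":0,"tz":0,"spin":-0.1636}
    - {"tx":0,"ty":0,"tz":0,"spin":-0.1636}
    - {"tx":0,"ty":0,"tz":0,"spin":-0.1636}
    - {"tx":0,"ty":0,"tz":0,"spin":-0.1636}
    - {"tx":0,"ty":0,"tz":0,"spin":-0.1636}
    - {"tx":0,"ty":0,"tz":0,"spin":-0.1636}
    - {"tx":0,"ty":0,"tz":0,"spin":-0.1636}
    - {"tx":0,"ty":0,"tz":0,"spin":0}
  fingers: 0
  grip_force: 10

```text
t: 1.55
tool_pos: [172.9, -522.1, 302.7]
ee_rot: [3.142, -0.0, 1.464]
wrist_force: [-0.9, -0.1, -0.2]
finger_gap: 17.7
gripper_force: 0.0
```

Call:
send_rows:
  series:
    - {"tx":0.04245,"ty":0.0284,"tz":0.014,"spin":0}
    - {"tx":0.04245,"ty":0.0284,"tz":0.014,"spin":0}
    - {"tx":0.04245,"ty":0.0284,"tz":0.014,"spin":0}
    - {"tx":0.04245,"ty":0.0284,"tz":0.014,"spin":0}
    - {"tx":0.04245,"ty":0.0284,"tz":0.014,"spin":0}
    - {"tx":0.04245,"ty":0.0284,"tz":0.014,"spin":0}
    - {"tx":0.04245,"ty":0.0284,"tz":0.014,"spin":0}
    - {"tx":0.04245,"ty":0.0284,"tz":0.014,"spin":0}
    - {"tx":0.04245,"ty":0.0284,"tz":0.014,"spin":0}
    - {"tx":0.04245,"ty":0.0284,"tz":0.014,"spin":0}

```text
t: 2.8
tool_pos: [501.2, -128.5, 162.4]
ee_rot: [3.141, 0.0, 1.46]
wrist_force: [-0.1, -0.5, -0.4]
finger_gap: 0.4
gripper_force: 0.0
```

```bash
python3 - <<'E'
from h import *
im,d=viewer.camera('scene'); s=readout.get_state(); print(s['tool_pos'],s['ee_rot'],s['finger_gap'],s['wrist_force'])
ci=viewer.camera_info('scene')
x,y,z=s['tool_pos']; p=np.array(ci['R'])@np.array([x,y,z-84])+ci['t']; u=int(ci['fx']*p[0]/p[2]+ci['cx']); v=int(ci['fy']*p[1]/p[2]+ci['cy']); print(u,v)
cv2.imwrite('pics/s1.png',cv2.resize(im[max(v-75,0):v+75,max(u-100,0):u+100],None,fx=4,fy=4,interpolation=cv2.INTER_CUBIC))
E
```

```text
[ 503.34511353 -124.95318852  161.03016605] [ 3.14146299e+00 -1.05145267e-03  1.46228606e+00] 0.13691486512695816 [-1.92530592  3.5398499  -0.41567278]
267 256
```

View pics/s1.png

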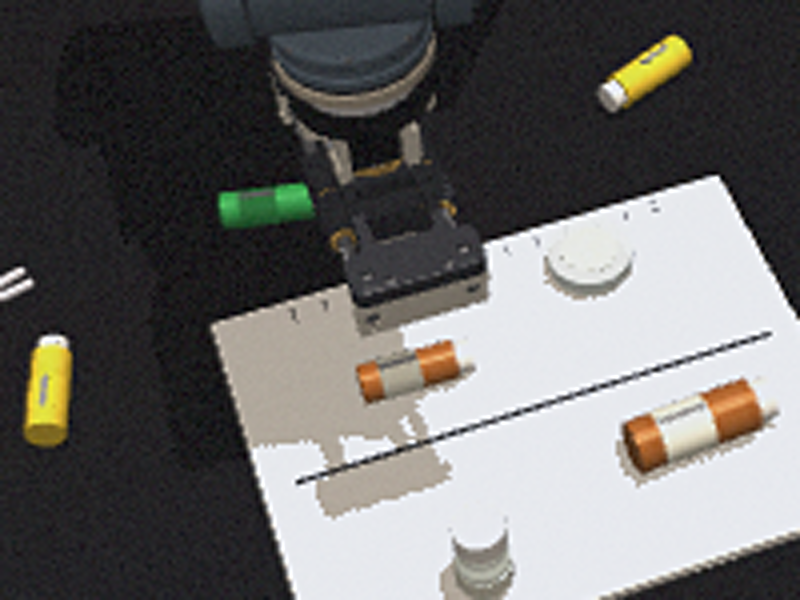

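The gripper's body hides the fingertips, but the small vial, the dish and the line are all clear of it. I'll descend towards the small vial's top at about z = 34.

Call:
send_rows:
  series:
    - {"tx":0,"ty":0,"tz":0.01,"spin":0}
    - {"tx":0,"ty":0,"tz":0.01,"spin":0}
    - {"tx":0,"ty":0,"tz":0.01,"spin":0}
    - {"tx":0,"ty":0,"tz":0.009,"spin":0}
    - {"tx":0,"ty":0,"tz":0,"spin":0}
    - {"tx":0,"ty":0,"tz":0,"spin":0}
    - {"tx":0,"ty":0,"tz":0,"spin":0}

```text
t: 3.72
tool_pos: [500.3, -130.1, 124.1]
ee_rot: [3.141, 0.0, 1.465]
wrist_force: [0.0, -0.0, -0.4]
finger_gap: 0.5
gripper_force: 0.0
```

Call:
send_rows:
  series:
    - {"tx":0,"ty":0.0025,"tz":0.003,"spin":0}
    - {"tx":0,"ty":0,"tz":0.002,"spin":0}
    - {"tx":0,"ty":0,"tz":0.001,"spin":0}
    - {"tx":0,"ty":0,"tz":0,"spin":0}
    - {"tx":0,"ty":0,"tz":0,"spin":0}

```text
t: 4.35
tool_pos: [502.8, -130.2, 117.9]
ee_rot: [3.141, 0.0, 1.465]
wrist_force: [0.3, 0.1, 3.2]
finger_gap: 0.9
gripper_force: 1.6
```

Call:
send_rows:
  series:
    - {"tx":0,"ty":0.001,"tz":0.0002,"spin":0}
    - {"tx":0,"ty":0.003,"tz":0,"spin":0}
    - {"tx":0,"ty":0.004,"tz":0,"spin":0}
    - {"tx":0,"ty":0.004,"tz":0,"spin":0}
    - {"tx":0,"ty":0.003,"tz":0,"spin":0}
    - {"tx":0,"ty":0,"tz":0,"spin":0}

```text
t: 5.1
tool_pos: [518.4, -132.2, 118.2]
ee_rot: [3.14, 0.001, 1.465]
wrist_force: [0.1, -1.5, 8.9]
finger_gap: 0.6
gripper_force: 4.1
```

Call:
send_rows:
  series:
    - {"tx":0,"ty":0,"tz":-0.0005,"spin":0}
    - {"tx":0,"ty":0.003,"tz":0,"spin":0}
    - {"tx":0,"ty":0.004,"tz":0,"spin":0}
    - {"tx":0,"ty":0.004,"tz":0,"spin":0}
    - {"tx":0,"ty":0.003,"tz":0,"spin":0}
    - {"tx":0,"ty":0,"tz":0,"spin":0}

```text
t: 5.85
tool_pos: [531.7, -133.4, 118.0]
ee_rot: [3.141, 0.0, 1.465]
wrist_force: [-0.1, -4.2, 5.7]
finger_gap: 0.4
gripper_force: 2.2
```

Call:
send_rows:
  series:
    - {"tx":0,"ty":0,"tz":-0.002,"spin":0}
    - {"tx":0,"ty":0,"tz":-0.02,"spin":0}
    - {"tx":-0.04,"ty":-0.01,"tz":-0.01,"spin":0}
    - {"tx":-0.05,"ty":0,"tz":0,"spin":0}
    - {"tx":-0.05,"ty":0,"tz":0,"spin":0}
    - {"tx":0,"ty":0,"tz":0,"spin":0}

```text
t: 6.6
tool_pos: [506.0, -273.6, 149.7]
ee_rot: [-3.141, -0.0, 1.462]
wrist_force: [0.7, 0.1, -0.7]
finger_gap: 0.6
gripper_force: 0.0
```

```bash
cat > look.py <<'E'
from h import *
import sys
k=sys.argv[1]
im,d0=viewer.camera('top'); cv2.imwrite(f'pics/t{k}.png',im); np.save('t.npy',d0)
c=np.array([557.905,-101.778]); d=np.array([.10523,.99445]); n=np.array([d[1],-d[0]])
for q,r in [('big_vial',16),('small_vial',12)]:
    for m in masks_of('top',q):
        P=pts('top',m['region'],d0); P=P[P[:,2]>6]
        if len(P)<50: continue
        rel=P[:,:2].mean(0)-c
        if abs(rel@n)>90 or abs(rel@d)>150: continue
        o=vial(P,r,c,d); print(q,round(m['p'],2),np.round(m['rect']),'t,ang,dz',np.round(o[0],3),'s',np.round(o[1],1),'rms',round(o[2],2))
cr=im[135:295,280:470]; cv2.imwrite(f'pics/c{k}.png',cv2.resize(cr,None,fx=4,fy=3.7,interpolation=cv2.INTER_CUBIC))
s=readout.get_state(); rel=np.array(s['tool_pos'])[:2]-c; print('tool t,s',rel@n,rel@d,'tip z',s['tool_pos'][2]-84,s['t'])
E
python3 look.py 1
```

```text
big_vial 0.72 [317. 175. 357. 188.] t,ang,dz [ 5.6097e+01 -4.9000e-02 -2.2600e-01] s [ 70.7 111.7 155.8] rms 2.13
small_vial 0.94 [387. 223. 417. 239.] t,ang,dz [-29.491   0.065  -0.251] s [-63.5 -32.1   2.6] rms 2.06
tool t,s -33.35730024148924 -173.11544517559145 tip z 65.65082088188956 6.75
```

View pics/c1.png

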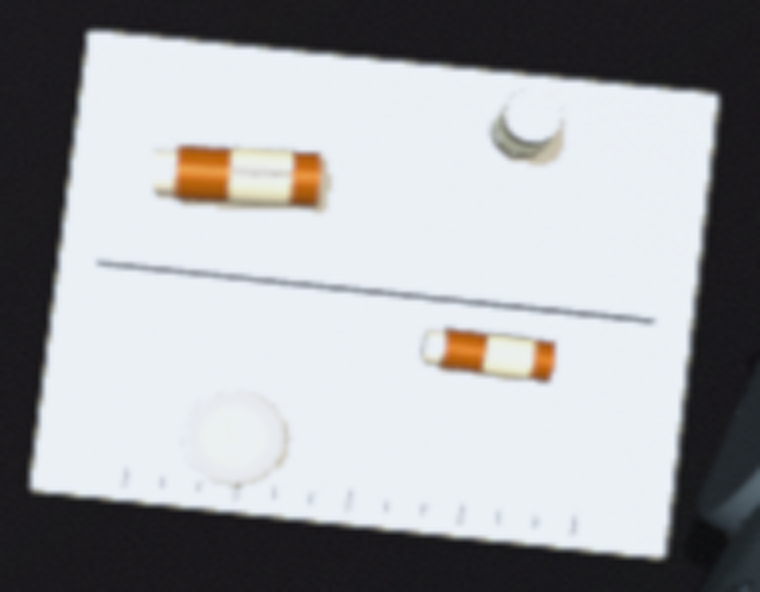

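It rolls as expected: the vial moved 14.9 mm for 29 mm of tip travel, so 29.5 mm remain. It turned slightly, to 0.065 rad. I'll do a second stroke, pressing a little further towards the far end.

Call:
send_rows:
  series:
    - {"tx":0.046,"ty":-0.004,"tz":0,"spin":0}
    - {"tx":0.045,"ty":0,"tz":0,"spin":0}
    - {"tx":0.045,"ty":0,"tz":0,"spin":0}
    - {"tx":0,"ty":0,"tz":0.018,"spin":0}
    - {"tx":0,"ty":0,"tz":0.01,"spin":0}
    - {"tx":0,"ty":0,"tz":0.003,"spin":0}
    - {"tx":0,"ty":0,"tz":0.001,"spin":0}
    - {"tx":0,"ty":0,"tz":0,"spin":0}
    - {"tx":0,"ty":0,"tz":0,"spin":0}

```text
t: 7.88
tool_pos: [517.2, -136.1, 118.2]
ee_rot: [3.141, 0.0, 1.465]
wrist_force: [0.2, 0.5, 0.2]
finger_gap: 0.5
gripper_force: 0.0
```

Call:
send_rows:
  series:
    - {"tx":0,"ty":0,"tz":0.0004,"spin":0}
    - {"tx":0,"ty":0.002,"tz":0,"spin":-0.01}
    - {"tx":0,"ty":0.003,"tz":0,"spin":-0.01}
    - {"tx":0,"ty":0.004,"tz":0,"spin":-0.01}
    - {"tx":0,"ty":0.003,"tz":0,"spin":0}
    - {"tx":0,"ty":0.002,"tz":0,"spin":0}
    - {"tx":0,"ty":0,"tz":0,"spin":0}

```text
t: 8.75
tool_pos: [531.7, -137.6, 118.2]
ee_rot: [3.14, 0.001, 1.495]
wrist_force: [-0.4, -3.9, 5.4]
finger_gap: 0.4
gripper_force: 3.0
```

Call:
send_rows:
  series:
    - {"tx":0,"ty":0.002,"tz":0,"spin":-0.01}
    - {"tx":0,"ty":0.004,"tz":0,"spin":-0.01}
    - {"tx":0,"ty":0.004,"tz":0,"spin":-0.01}
    - {"tx":0,"ty":0.0035,"tz":0,"spin":0}
    - {"tx":0,"ty":0.002,"tz":0,"spin":0}
    - {"tx":0,"ty":0,"tz":0,"spin":0}

```text
t: 9.5
tool_pos: [546.9, -138.1, 117.8]
ee_rot: [3.141, 0.0, 1.525]
wrist_force: [0.3, -4.8, 6.4]
finger_gap: 0.1
gripper_force: 2.9
```

Call:
send_rows:
  series:
    - {"tx":0,"ty":0,"tz":-0.002,"spin":0}
    - {"tx":0,"ty":0,"tz":-0.02,"spin":0.06}
    - {"tx":-0.04,"ty":-0.015,"tz":-0.01,"spin":0}
    - {"tx":-0.05,"ty":0,"tz":0,"spin":0}
    - {"tx":-0.05,"ty":0,"tz":0,"spin":0}
    - {"tx":0,"ty":0,"tz":0,"spin":0}

```text
t: 10.25
tool_pos: [516.0, -277.7, 149.2]
ee_rot: [-3.141, -0.0, 1.462]
wrist_force: [-0.5, -0.3, 0.2]
finger_gap: 0.4
gripper_force: 0.0
```

```bash
python3 look.py 2
```

```text
big_vial 0.94 [318. 177. 359. 189.] t,ang,dz [ 5.6345e+01 -3.4000e-02 -5.2700e-01] s [ 70.6 110.8 155.8] rms 2.14
big_vial 0.71 [292. 144. 458. 284.] t,ang,dz [10.841  0.26  -9.282] s [-63.5  71.6 156.6] rms 39.28
small_vial 0.65 [385. 215. 414. 232.] t,ang,dz [-1.5248e+01 -1.3000e-02 -2.2500e-01] s [-62.5 -30.6   3.9] rms 2.03
tool t,s -22.88745195361794 -176.05425654138176 tip z 65.16680361824513 10.4
```

The small vial is at -15.2 mm with almost no yaw. One more stroke of about 30.4 mm.

Call:
send_rows:
  series:
    - {"tx":0.047,"ty":-0.0004,"tz":0,"spin":0}
    - {"tx":0.047,"ty":0,"tz":0,"spin":0}
    - {"tx":0.046,"ty":0,"tz":0,"spin":0}
    - {"tx":0,"ty":0,"tz":0.018,"spin":0}
    - {"tx":0,"ty":0,"tz":0.01,"spin":0}
    - {"tx":0,"ty":0,"tz":0.003,"spin":0}
    - {"tx":0,"ty":0,"tz":0.001,"spin":0}
    - {"tx":0,"ty":0,"tz":0,"spin":0}
    - {"tx":0,"ty":0,"tz":0,"spin":0}

```text
t: 11.52
tool_pos: [531.3, -136.6, 117.9]
ee_rot: [3.141, 0.0, 1.465]
wrist_force: [-0.6, -0.2, 0.3]
finger_gap: 0.6
gripper_force: 0.4
```

Call:
send_rows:
  series:
    - {"tx":0,"ty":0,"tz":0.0004,"spin":0}
    - {"tx":0,"ty":0,"tz":0,"spin":0}
    - {"tx":0,"ty":0.002,"tz":0,"spin":-0.005}
    - {"tx":0,"ty":0.003,"tz":0,"spin":-0.005}
    - {"tx":0,"ty":0.004,"tz":0,"spin":-0.005}
    - {"tx":0,"ty":0.003,"tz":0,"spin":0}
    - {"tx":0,"ty":0.002,"tz":0,"spin":0}
    - {"tx":0,"ty":0,"tz":0,"spin":0}

```text
t: 12.52
tool_pos: [546.1, -138.2, 118.2]
ee_rot: [3.139, 0.001, 1.48]
wrist_force: [-0.2, -1.6, 8.4]
finger_gap: 0.9
gripper_force: 4.3
```

Call:
send_rows:
  series:
    - {"tx":0,"ty":0.002,"tz":-0.0003,"spin":-0.005}
    - {"tx":0,"ty":0.004,"tz":0,"spin":-0.005}
    - {"tx":0,"ty":0.004,"tz":0,"spin":-0.005}
    - {"tx":0,"ty":0.004,"tz":0,"spin":0}
    - {"tx":0,"ty":0.0025,"tz":0,"spin":0}
    - {"tx":0,"ty":0,"tz":0,"spin":0}
    - {"tx":0,"ty":0,"tz":-0.002,"spin":0}
    - {"tx":0,"ty":0,"tz":-0.02,"spin":0.03}
    - {"tx":-0.05,"ty":-0.01,"tz":-0.01,"spin":0}
    - {"tx":-0.06,"ty":0,"tz":0,"spin":0}

```text
t: 13.78
tool_pos: [539.7, -247.4, 150.1]
ee_rot: [-3.142, -0.001, 1.467]
wrist_force: [1.3, -0.2, -0.4]
finger_gap: 0.5
gripper_force: 0.0
```

Call:
send_rows:
  series:
    - {"tx":-0.03,"ty":0,"tz":0,"spin":0}
    - {"tx":0,"ty":0,"tz":0,"spin":0}

```text
t: 14.02
tool_pos: [536.2, -278.3, 149.0]
ee_rot: [-3.141, -0.001, 1.462]
wrist_force: [-0.1, 0.1, 0.3]
finger_gap: 0.4
gripper_force: 0.0
```

```bash
python3 look.py 3
```

```text
big_vial 0.73 [317. 174. 360. 189.] t,ang,dz [ 5.6159e+01 -5.5000e-02 -6.9800e-01] s [ 70.2 111.4 156. ] rms 2.05
small_vial 0.82 [386. 207. 417. 222.] t,ang,dz [ 0.382 -0.    -0.326] s [-61.8 -29.2   4.3] rms 1.99
tool t,s -2.6472404863723473 -175.34683257402577 tip z 65.16778058661322 14.175
```

View pics/c3.png

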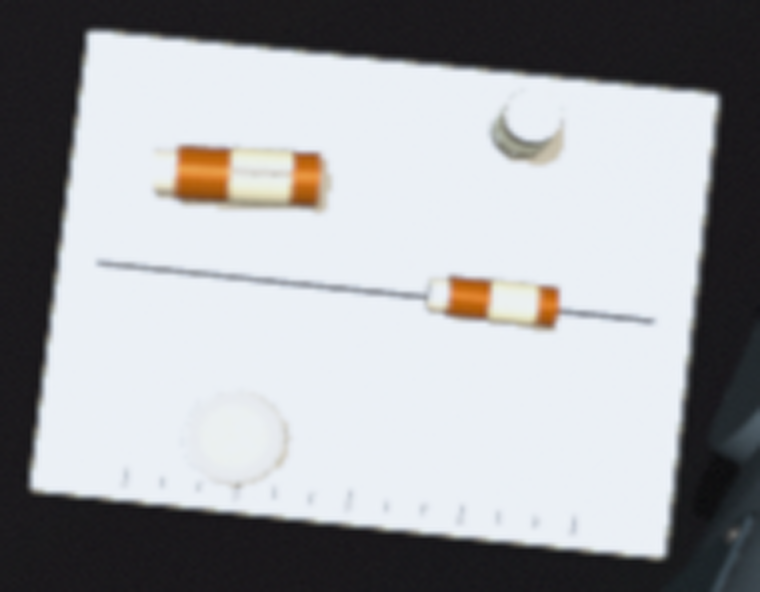

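The picture shows the small vial on the line, at 0.4 mm and about 0 rad. Next is the big vial, starting at t = +63, s = 107.

Call:
send_rows:
  series:
    - {"tx":0.0473,"ty":0.011,"tz":0,"spin":0}
    - {"tx":0.0473,"ty":0.011,"tz":0,"spin":0}
    - {"tx":0.0473,"ty":0.011,"tz":0,"spin":0}
    - {"tx":0.0473,"ty":0.011,"tz":0,"spin":0}
    - {"tx":0.0473,"ty":0.011,"tz":0,"spin":0}
    - {"tx":0.0473,"ty":0.01,"tz":0,"spin":0}
    - {"tx":0,"ty":0,"tz":0.01,"spin":0}
    - {"tx":0,"ty":0,"tz":0.008,"spin":0}
    - {"tx":0,"ty":0,"tz":0,"spin":0}
    - {"tx":0,"ty":0,"tz":0,"spin":0}

```text
t: 15.42
tool_pos: [631.4, -2.6, 131.7]
ee_rot: [-3.142, 0.0, 1.464]
wrist_force: [-0.2, 0.5, -0.8]
finger_gap: 0.5
gripper_force: 0.0
```

Call:
send_rows:
  series:
    - {"tx":0,"ty":0.0005,"tz":0.003,"spin":0}
    - {"tx":0,"ty":0,"tz":0.002,"spin":0}
    - {"tx":0,"ty":0,"tz":0.001,"spin":0}
    - {"tx":0,"ty":0,"tz":0,"spin":0}
    - {"tx":0,"ty":0,"tz":0,"spin":0}

```text
t: 16.05
tool_pos: [632.4, -2.1, 126.1]
ee_rot: [3.14, 0.0, 1.465]
wrist_force: [1.2, -1.4, 5.9]
finger_gap: 0.7
gripper_force: 2.8
```

Call:
send_rows:
  series:
    - {"tx":0,"ty":-0.002,"tz":-0.0002,"spin":0}
    - {"tx":0,"ty":-0.003,"tz":0,"spin":0}
    - {"tx":0,"ty":-0.004,"tz":0,"spin":0}
    - {"tx":0,"ty":-0.003,"tz":0,"spin":0}
    - {"tx":0,"ty":-0.002,"tz":0,"spin":0}
    - {"tx":0,"ty":0,"tz":0,"spin":0}

```text
t: 16.8
tool_pos: [618.3, -0.9, 126.3]
ee_rot: [3.141, 0.001, 1.465]
wrist_force: [-0.2, -4.3, 6.5]
finger_gap: 0.5
gripper_force: 2.9
```

Call:
send_rows:
  series:
    - {"tx":0,"ty":-0.002,"tz":0,"spin":0}
    - {"tx":0,"ty":-0.003,"tz":0,"spin":0}
    - {"tx":0,"ty":-0.004,"tz":0,"spin":0}
    - {"tx":0,"ty":-0.003,"tz":0,"spin":0}
    - {"tx":0,"ty":-0.002,"tz":0,"spin":0}
    - {"tx":0,"ty":0,"tz":0,"spin":0}

```text
t: 17.55
tool_pos: [604.2, 0.8, 126.0]
ee_rot: [3.141, 0.0, 1.465]
wrist_force: [-0.6, -4.8, 5.8]
finger_gap: 0.5
gripper_force: 2.9
```

Call:
send_rows:
  series:
    - {"tx":0,"ty":0,"tz":-0.002,"spin":0}
    - {"tx":0,"ty":0,"tz":-0.02,"spin":0}
    - {"tx":-0.05,"ty":0,"tz":-0.01,"spin":0}
    - {"tx":-0.05,"ty":0,"tz":0,"spin":0}
    - {"tx":-0.05,"ty":0,"tz":0,"spin":0}
    - {"tx":0,"ty":0,"tz":0,"spin":0}

```text
t: 18.3
tool_pos: [588.2, -150.6, 158.9]
ee_rot: [3.14, 0.0, 1.461]
wrist_force: [0.2, 0.5, 1.0]
finger_gap: 0.7
gripper_force: 0.0
```

```bash
python3 look.py 4
```

```text
big_vial 0.68 [317. 180. 357. 198.] t,ang,dz [ 4.2151e+01 -3.5000e-02 -4.2900e-01] s [ 70.8 113.1 156.1] rms 2.08
tool t,s 35.18487505065278 -41.883835921018424 tip z 74.28605304894077 18.45
```

Call:
send_rows:
  series:
    - {"tx":0.05,"ty":0.014,"tz":0,"spin":0}
    - {"tx":0.05,"ty":0,"tz":0,"spin":0}
    - {"tx":0.05,"ty":0,"tz":0,"spin":0}
    - {"tx":0,"ty":0,"tz":0.018,"spin":0}
    - {"tx":0,"ty":0,"tz":0.01,"spin":0}
    - {"tx":0,"ty":0,"tz":0.003,"spin":0}
    - {"tx":0,"ty":0,"tz":0.001,"spin":0}
    - {"tx":0,"ty":0,"tz":0,"spin":0}
    - {"tx":0,"ty":0,"tz":0,"spin":0}

```text
t: 19.58
tool_pos: [618.3, -0.8, 126.2]
ee_rot: [3.141, -0.0, 1.464]
wrist_force: [-0.6, 1.7, 4.7]
finger_gap: 0.5
gripper_force: 2.4
```

Call:
send_rows:
  series:
    - {"tx":0,"ty":-0.002,"tz":0,"spin":0}
    - {"tx":0,"ty":-0.004,"tz":0,"spin":0}
    - {"tx":0,"ty":-0.004,"tz":0,"spin":0}
    - {"tx":0,"ty":-0.004,"tz":0,"spin":0}
    - {"tx":0,"ty":-0.004,"tz":0,"spin":0}
    - {"tx":0,"ty":-0.004,"tz":0,"spin":0}
    - {"tx":0,"ty":-0.004,"tz":0,"spin":0}
    - {"tx":0,"ty":-0.002,"tz":0,"spin":0}
    - {"tx":0,"ty":0,"tz":0,"spin":0}
    - {"tx":0,"ty":0,"tz":0,"spin":0}

```text
t: 20.82
tool_pos: [590.3, 2.2, 125.9]
ee_rot: [3.141, 0.001, 1.465]
wrist_force: [-0.5, -4.7, 5.2]
finger_gap: 0.4
gripper_force: 2.9
```

Call:
send_rows:
  series:
    - {"tx":0,"ty":0,"tz":-0.002,"spin":0}
    - {"tx":0,"ty":0,"tz":-0.01,"spin":0}
    - {"tx":0,"ty":0.014,"tz":0,"spin":0}
    - {"tx":0,"ty":0,"tz":0,"spin":0}
    - {"tx":0,"ty":0,"tz":0.008,"spin":0}
    - {"tx":0,"ty":0,"tz":0.003,"spin":0}
    - {"tx":0,"ty":0,"tz":0.001,"spin":0}
    - {"tx":0,"ty":0,"tz":0,"spin":0}
    - {"tx":0,"ty":0,"tz":0,"spin":0}

```text
t: 21.95
tool_pos: [604.4, 1.2, 126.2]
ee_rot: [3.14, -0.0, 1.465]
wrist_force: [0.3, -0.1, 6.5]
finger_gap: 0.3
gripper_force: 2.8
```

Call:
send_rows:
  series:
    - {"tx":0,"ty":-0.002,"tz":0,"spin":0}
    - {"tx":0,"ty":-0.004,"tz":0,"spin":0}
    - {"tx":0,"ty":-0.004,"tz":0,"spin":0}
    - {"tx":0,"ty":-0.004,"tz":0,"spin":0}
    - {"tx":0,"ty":-0.004,"tz":0,"spin":0}
    - {"tx":0,"ty":-0.004,"tz":0,"spin":0}
    - {"tx":0,"ty":-0.004,"tz":0,"spin":0}
    - {"tx":0,"ty":-0.002,"tz":0,"spin":0}
    - {"tx":0,"ty":0,"tz":0,"spin":0}
    - {"tx":0,"ty":0,"tz":0,"spin":0}

```text
t: 23.2
tool_pos: [576.4, 3.9, 125.8]
ee_rot: [3.141, 0.0, 1.465]
wrist_force: [-1.0, -4.9, 5.5]
finger_gap: 0.4
gripper_force: 2.7
```

Call:
send_rows:
  series:
    - {"tx":0,"ty":0,"tz":-0.002,"spin":0}
    - {"tx":0,"ty":0,"tz":-0.02,"spin":0}
    - {"tx":-0.05,"ty":0,"tz":-0.01,"spin":0}
    - {"tx":-0.05,"ty":0,"tz":0,"spin":0}
    - {"tx":-0.05,"ty":0,"tz":0,"spin":0}
    - {"tx":0,"ty":0,"tz":0,"spin":0}

```text
t: 23.95
tool_pos: [560.1, -147.4, 157.5]
ee_rot: [-3.141, -0.0, 1.461]
wrist_force: [0.4, -0.3, -0.3]
finger_gap: 0.1
gripper_force: 0.0
```

```bash
python3 look.py 5
```

```text
big_vial 0.87 [315. 193. 357. 208.] t,ang,dz [15.203 -0.028 -0.6  ] s [ 70.7 112.3 157. ] rms 2.17
tool t,s 7.001083284203398 -41.87888360722472 tip z 73.47006702294803 24.1
```

Call:
send_rows:
  series:
    - {"tx":0.05,"ty":0.0155,"tz":0,"spin":0}
    - {"tx":0.05,"ty":0,"tz":0,"spin":0}
    - {"tx":0.05,"ty":0,"tz":0,"spin":0}
    - {"tx":0,"ty":0,"tz":0.018,"spin":0}
    - {"tx":0,"ty":0,"tz":0.01,"spin":0}
    - {"tx":0,"ty":0,"tz":0.003,"spin":0}
    - {"tx":0,"ty":0,"tz":0.001,"spin":0}
    - {"tx":0,"ty":0,"tz":0,"spin":0}
    - {"tx":0,"ty":0,"tz":0,"spin":0}

```text
t: 25.22
tool_pos: [591.9, 2.0, 126.1]
ee_rot: [3.141, -0.0, 1.464]
wrist_force: [0.7, 1.0, 4.3]
finger_gap: 0.4
gripper_force: 2.2
```

Call:
send_rows:
  series:
    - {"tx":0,"ty":-0.002,"tz":0,"spin":0}
    - {"tx":0,"ty":-0.004,"tz":0,"spin":0}
    - {"tx":0,"ty":-0.0045,"tz":0,"spin":0}
    - {"tx":0,"ty":-0.0045,"tz":0,"spin":0}
    - {"tx":0,"ty":-0.0045,"tz":0,"spin":0}
    - {"tx":0,"ty":-0.0045,"tz":0,"spin":0}
    - {"tx":0,"ty":-0.0045,"tz":0,"spin":0}
    - {"tx":0,"ty":-0.002,"tz":0,"spin":0}
    - {"tx":0,"ty":0,"tz":0,"spin":0}
    - {"tx":0,"ty":0,"tz":0,"spin":0}

```text
t: 26.48
tool_pos: [561.5, 5.5, 125.8]
ee_rot: [-3.142, 0.0, 1.465]
wrist_force: [-1.0, -4.0, 4.1]
finger_gap: 0.5
gripper_force: 2.4
```

Call:
send_rows:
  series:
    - {"tx":0,"ty":0,"tz":-0.002,"spin":0}
    - {"tx":0,"ty":0,"tz":-0.02,"spin":0}
    - {"tx":0,"ty":0,"tz":-0.04,"spin":0}
    - {"tx":-0.06,"ty":0,"tz":-0.01,"spin":0}
    - {"tx":-0.06,"ty":0,"tz":0,"spin":0}
    - {"tx":-0.06,"ty":0,"tz":0,"spin":0}
    - {"tx":-0.06,"ty":0,"tz":0,"spin":0}
    - {"tx":-0.06,"ty":0,"tz":0,"spin":0}
    - {"tx":0,"ty":0,"tz":0,"spin":0}
    - {"tx":0,"ty":0,"tz":0,"spin":0}

```text
t: 27.72
tool_pos: [529.6, -292.0, 197.3]
ee_rot: [-3.141, -0.001, 1.465]
wrist_force: [0.7, 0.6, 0.4]
finger_gap: 0.6
gripper_force: 0.0
```

```bash
python3 look.py 6
```

```text
big_vial 0.85 [312. 200. 355. 218.] t,ang,dz [ 0.386 -0.025 -0.441] s [ 73.2 113.5 156.4] rms 2.06
small_vial 0.88 [389. 209. 419. 222.] t,ang,dz [ 0.452 -0.004 -0.17 ] s [-62.3 -29.8   4.3] rms 1.9
tool t,s -7.7560343832823655 -191.36060259816915 tip z 113.69354967455263 27.875
```

View pics/c6.png

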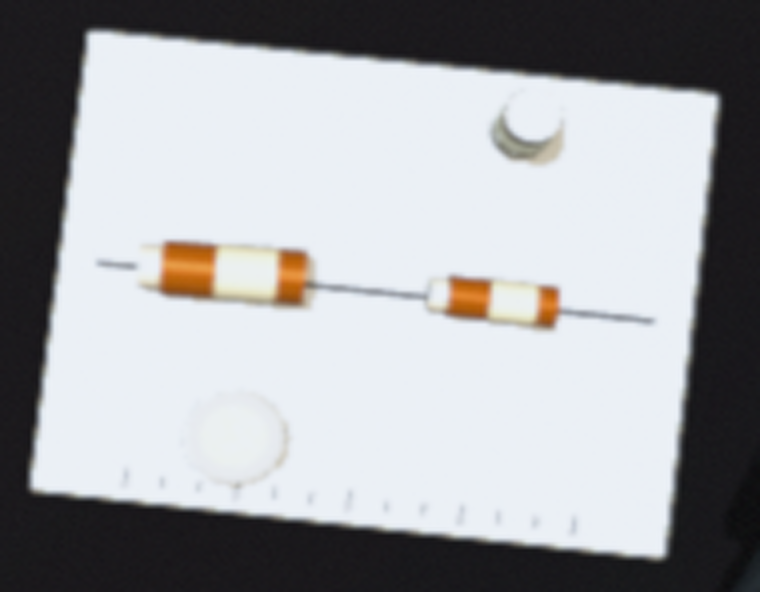

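Both vials lie on the line: the big one at 0.4 mm and -0.025 rad, the small one at 0.4 mm and 0 rad. The jar and dish have not moved, and the tool is clear of everything.

```bash
python3 -c "
from cell import sign_off
print(sign_off())"
```

```text
the job is handed in; nothing more can be done
None
```

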